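# Rock donated canister lids for warp and close the jar

## Task

Make up a donated storage set: test the lids one after another in the colour order blue, yellow, red (there may be no red one), laying each flat on the stone plate and pressing firmly down on one end, beyond the handle, to see if it rocks. Lids that stay level go in the green tray and warped lids that tip go in the red crate, every lid lying flat on the bottom, handle up, not on top of another; also set the stopper fully home in the white jar, which stays upright on the bench, and leave the tape dispenser, can, sauce jar and any fish tin where they are.

Things in the scene. Friction and masses are not known exactly. Their poses are not given: they have to be found in the camera images.
- lid_blue_1_mid (a point): canister lid, blue handle (this one or its look-alike lid_blue_2 is there, never both; either may be warped). Pale wood, 116 x 74 x 10 mm, 0.16 kg; bar handle in the middle 40 mm long, 16 wide, its top 40 mm above the lid's underside. Point: middle of the lid, 20 mm above the lowest part of its underside; x along the lid's and handle's length, y across, z up. None if absent. How warp shows: see plate_top
- lid_blue_2_mid (a point): canister lid, blue handle (this one or its look-alike lid_blue_1 is there, never both; either may be warped). Pale wood, 116 x 74 x 10 mm, 0.16 kg; bar handle in the middle 40 mm long, 16 wide, its top 40 mm above the lid's underside. Point: middle of the lid, 20 mm above the lowest part of its underside; x along the lid's and handle's length, y across, z up. None if absent. How warp shows: see plate_top
- lid_yellow_1_mid (a point): canister lid, yellow handle (this one or its look-alike lid_yellow_2 is there, never both; either may be warped). Pale wood, 116 x 74 x 10 mm, 0.16 kg; bar handle in the middle 40 mm long, 16 wide, its top 40 mm above the lid's underside. Point: middle of the lid, 20 mm above the lowest part of its underside; x along the lid's and handle's length, y across, z up. None if absent. How warp shows: see plate_top
- lid_yellow_2_mid (a point): canister lid, yellow handle (this one or its look-alike lid_yellow_1 is there, never both; either may be warped). Pale wood, 116 x 74 x 10 mm, 0.16 kg; bar handle in the middle 40 mm long, 16 wide, its top 40 mm above the lid's underside. Point: middle of the lid, 20 mm above the lowest part of its underside; x along the lid's and handle's length, y across, z up. None if absent. How warp shows: see plate_top
- lid_red_1_mid (a point): canister lid, red handle (this one or its look-alike lid_red_2 or neither is there, never both; either may be warped). Pale wood, 116 x 74 x 10 mm, 0.16 kg; bar handle in the middle 40 mm long, 16 wide, its top 40 mm above the lid's underside. Point: middle of the lid, 20 mm above the lowest part of its underside; x along the lid's and handle's length, y across, z up. None if absent. How warp shows: see plate_top
- lid_red_2_mid (a point): canister lid, red handle (this one or its look-alike lid_red_1 or neither is there, never both; either may be warped). Pale wood, 116 x 74 x 10 mm, 0.16 kg; bar handle in the middle 40 mm long, 16 wide, its top 40 mm above the lid's underside. Point: middle of the lid, 20 mm above the lowest part of its underside; x along the lid's and handle's length, y across, z up. None if absent. How warp shows: see plate_top
- plate: stone surface plate fixed on the bench, 160 (x) x 200 (y) x 30 mm high, for testing lids; origin at the centre of its underside
- plate_top (a point): centre of the plate's flat top, 30 mm above the bench. A sound lid stays level when an end is pressed. A warped one is bowed: it rests level on a flat belly 28 mm long, both ends 7 mm up; 2 N or more on one end tips it 0.16 rad that way (far end rises to 18 mm); let go, it rocks back. Handle ends at x = +-20 mm, lid ends at +-58 mm. Press with at least 3 N
- tray: low green tray fixed on the bench, for sound lids: 300 (x) x 146 (y) x 25 mm outside, walls and floor 5 mm; origin at the centre of its underside. Three lids fit side by side flat, 90 mm apart along the tray's x, each with its length along the tray's y
- reject: red reject crate fixed on the bench, for warped lids: 300 (x) x 146 (y) x 50 mm outside, walls and floor 5 mm; origin at the centre of its underside. Three lids fit side by side flat, 90 mm apart along its x, each with its length along its y
- jar_mid (a point): white ceramic jar with a blue band, loose, 125 mm high, 90 mm across, 0.7 kg; the point is on its axis, 62.5 mm up; z up
- jar_mouth (a point): centre of the jar's mouth, level with the rim (125 mm above the bench); the round opening is 48 mm wide, the neck 56 mm outside
- stopper_mid (a point): stopper, standing on its narrow end on the bench: tapered cork plug 33 mm across at the foot and 41 mm at the top, 30 mm high; above it a wooden flange 62 mm across, 8 mm thick; above that a round knob 24 mm across and 30 mm high; 68 mm high in all, 0.08 kg. The point is on its axis, 34 mm above the foot (4 mm above the flange's underside); z up
- tape_gun: blue and yellow tape dispenser, 100 mm long, 104 mm high, origin under its middle; bystander
- tin: flat fish tin, yellow, 100 x 60 x 25 mm, origin under its middle; bystander, not always there
- can: food can with a red band, 74 mm across, 110 mm high, origin under its middle; bystander
- sauce: jar of sauce with a green cap, 70 mm across, 120 mm high, origin under its middle; bystander
There are look-alikes about, which are no part of the job. What is shaped like the part that bears lid_red_2_mid but black or purple is not meant.

How it is judged:
By the outcome, as a careful person would: the job done as asked, in the order asked, and still so for the second after the job is handed in, with the robot touching nothing.
Of lid_blue_1, lid_blue_2 only 1 to 1 are there at a start; the rules pass over those that are not, and their reading is None.
Of lid_yellow_1, lid_yellow_2 only 1 to 1 are there at a start; the rules pass over those that are not, and their reading is None.
Of lid_red_1, lid_red_2, tin only 1 to 1 are there at a start; the rules pass over those that are not, and their reading is None.
At some moment in a run one of lid_blue_1, lid_blue_2, lid_yellow_1, lid_yellow_2, lid_red_1, lid_red_2 may be knocked a few centimetres aside while the robot is not near it.
It also fails if it takes over 210 s, if anything falls off the work surface, if the arm or the gripper's body presses on something with over 40 N, if the wrist force passes 120 N, or if a joint passes its speed limit or range.

## Robot

A 6-joint arm with a two-finger parallel gripper is mounted at the origin on the work surface. World frame = base frame: x ahead of the robot, y to its left, z up, the work surface at z = 0. Lengths are in m, angles in rad, forces in N, time in s.
With the tool pointing down it reaches from about 0.275 to 0.825 m from the base axis. Payload 4.9 kg.
Tool frame: the origin (TCP) lies midway between the tips of the shut fingers; the grasp point (between the pads) lies 19 mm behind it; z points along the fingers, y is the line along which they close (so a half turn about z gives the same grasp; the last joint's range is limited). The gripper opens to 85 mm and grips with 20 to 120 N. Pads are 22 mm wide; open, the fingers measure 114 mm over their backs; the gripper's body (76 mm by 85 mm) begins 54 mm behind the grasp point. The pads swing forward as they close: fully open they stand 13 mm farther back than shut.
Start: joints at [-1.481, 0.326, -0.193, 1.052, 0, 1.437], TCP at [0.122, -0.536, 0.231] pointing down, gripper open.
Joint ranges: [-2.65, 2.65], [-0.97, 1.79], [-1.3, 1.35], [-1.93, 2.1], [-1.47, 1.37], [-3.14, 3.14]. Speed limits (rad/s): [2.57, 2.57, 3.14, 3.14, 3.14, 3.14].

## Interface

Orientations are given as a unit quaternion [x, y, z, w].
In Python, from cell import robot gives the robot as it stands.
- The arm moves only by the tool carry_out, never from a script. Its argument "targets" is a list of rows, each a list of 2 entries, a list of its own where there are three numbers: the shift along the world's x, y, z in cm, then the turn about the world's z in rad. A call has 1 to 10 rows; each row is the pose to reach, as a shift and turn from the pose commanded when the call began; what a row does not reach only later rows make up. A row lasts 1/10 s, in which the tool goes at most 50 mm and 8.59 degrees, less where a joint would pass 70% of its speed; a pose out of reach is approached as far as the arm can. A call with a gripper value outside its range is refused whole. "fingers" is the opening, from 0 (shut) to 1 (fully open), set as the call begins (left out, the last holds). The fingers move at their own pace and stop on an object; "grip_force" is the grip in N (left out, the last holds). Time passes only in rows, so rows that repeat a pose let the fingers close. It gives the time, the measured TCP pose, the force, the opening and the grip force at its end, in the units of the state.
- robot.get_obs(): the state, without advancing time (a new reading comes with each control period).
- robot.get_image(name): name is "scene" or "top" or "wrist"; returns a dict with "color" (420x560x3 uint8, red, green, blue), "fovy" (degrees; the focal length in pixels is half the picture's height over the tangent of half this angle, whatever the lens; pixels are square), "cx", "cy" (the principal point, pixels), "cam_to_world" (4x4, takes a point from camera to world coordinates). Camera axes: x right, y down, z forward; pixel columns grow to the right and rows downward; lengths in m; the calibration is good to about 2 mm. A picture is of the moment at which its call begins. There is no depth.
- robot.sign_off(): hands the job in; it is judged then, once.
The state is a dict: "time_s": time; "joints": joint angles; "qvel": joint speeds; "tau": joint torques, N m; "tcp_pos": TCP position; "ee_rot": TCP orientation; "wrist_force": force on the tool from outside, world axes, zero at the start; "ft_torque": the same for the moment, N m; "finger_gap": finger opening in m; "gripper_force": force on a finger pad.
Only numpy, scipy, OpenCV 4.12 (cv2) and the standard library are available. Lean on these libraries where they do the work, as an engineer would, in place of code of your own. Each camera call takes 0.05 s, during which the arm holds its last target. There are 200 camera calls.

## Working session

There is one attempt and no reset: what is moved stays moved. The work goes in short steps, Python scripts to look and compute and a tool call to move; the robot and the scene stay as the last step left them, time stands still between calls to the robot, and variables do not carry over. Pictures are saved under pics/ and viewed, at most 14 in all, crops included, and the job is handed in when it is done.

Besides the shell and the picture viewer there is one more tool, called as a command line: name --argument value ..., lists and objects as JSON in quotes. carry_out: Moves the arm, as the interface text tells. Its arguments: {"type":"object","properties":{"targets":{"type":"array"},"fingers":{"type":"number"},"grip_force":{"type":"number"}},"required":["targets"]}

```bash
mkdir -p pics; cat > h.py <<'E'
import numpy as np, cv2
from cell import robot
def img(n,save=None):
    d=robot.get_image(n)
    if save: cv2.imwrite('pics/'+save+'.png',cv2.cvtColor(d['color'],cv2.COLOR_RGB2BGR))
    return d
def f(d): return d['color'].shape[0]/2/np.tan(np.radians(d['fovy'])/2)
def ray(d,u,v):
    T=np.array(d['cam_to_world']); r=T[:3,:3]@np.array([(u-d['cx'])/f(d),(v-d['cy'])/f(d),1]); return T[:3,3],r
def onz(d,u,v,z):
    o,r=ray(d,u,v); return o+r*(z-o[2])/r[2]
def proj(d,p):
    T=np.array(d['cam_to_world']); q=T[:3,:3].T@(np.array(p)-T[:3,3]); return q[:2]/q[2]*f(d)+[d['cx'],d['cy']]
E
python3 - <<'E'
from h import *
for n in('scene','top','wrist'):
    d=img(n,n+'0'); print(n,d['fovy'],np.round(np.array(d['cam_to_world']),3).tolist())
o=robot.get_obs(); print(o)
E
```

```text
scene 49.9029534029428 [[-0.601, 0.563, -0.567, 1.216], [0.799, 0.412, -0.438, 0.658], [-0.013, -0.716, -0.698, 0.987], [0.0, 0.0, 0.0, 1.0]]
top 43.5054293337046 [[-0.014, -0.985, 0.17, 0.291], [-1.0, 0.011, -0.019, 0.123], [0.016, -0.17, -0.985, 1.486], [0.0, 0.0, 0.0, 1.0]]
wrist 69.61450501188575 [[0.223, -0.934, -0.279, 0.193], [-0.975, -0.214, -0.062, -0.52], [-0.002, 0.286, -0.958, 0.374], [0.0, 0.0, 0.0, 1.0]]
{'time_s': 0.15, 'joints': array([-1.48120412e+00,  3.26796528e-01, -1.93356755e-01,  1.05201696e+00,
       -1.06481876e-05,  1.43658993e+00]), 'qvel': array([-0.00038913, -0.00041615,  0.00126293,  0.00103664,  0.00075525,
       -0.00113544]), 'tau': array([-1.20840818e-03, -4.43706679e+01,  2.62664402e+01,  1.04907219e-02,
       -8.15235103e-05, -5.98696666e-07]), 'tcp_pos': array([ 0.12202799, -0.53582786,  0.23066828]), 'ee_rot': array([ 9.93745568e-01,  1.11665904e-01,  9.99998713e-06, -6.86905306e-04]), 'wrist_force': array([ 0.87461525,  0.96133015, -0.29953187]), 'ft_torque': array([ 0.01103092, -0.06974681,  0.00516465]), 'gripper_force': 0.0, 'finger_gap': 0.0853109709450495}
```

View pics/top0.png

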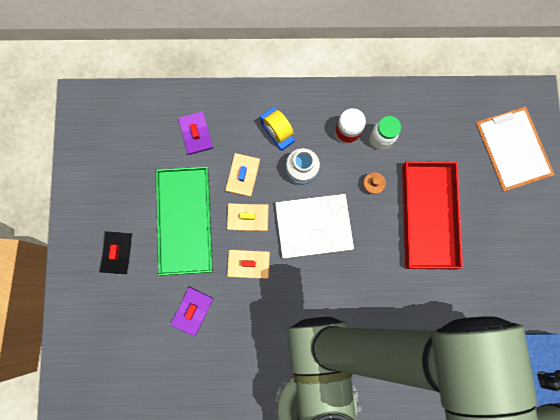

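View pics/scene0.png

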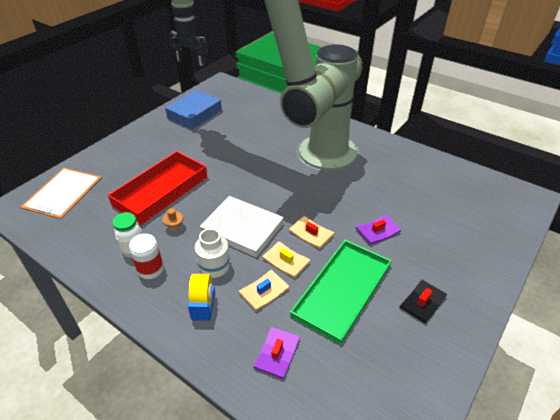

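Top view: wood lids are blue handle (242,174), yellow (247,216) and red (248,264). Red-handled look-alikes are purple (195,131), purple (191,311) and black (113,253), all rejected. White plate is at (314,226), tray (184,220), crate (432,215), jar (302,165), stopper (374,183).

```bash
cat >> h.py <<'E'
HUE=dict(blue=[(95,125)],yellow=[(22,34)],red=[(0,5),(174,180)])
def hmask(d,c,s=150,v=70):
    h=cv2.cvtColor(d['color'],cv2.COLOR_RGB2HSV); m=0
    for a,b in HUE[c]: m=m|cv2.inRange(h,(a,s,v),(b,255,255))
    return m
def blobs(m,lo=10,hi=1e9):
    n,l,st,ce=cv2.connectedComponentsWithStats(m)
    return [(ce[i],st[i][4],(l==i).astype(np.uint8)) for i in range(1,n) if lo<=st[i][4]<=hi]
def rect(d,m,z):
    c=max(cv2.findContours(m,cv2.RETR_EXTERNAL,cv2.CHAIN_APPROX_NONE)[0],key=cv2.contourArea)
    b=np.array([onz(d,u,v,z)[:2] for u,v in c[:,0]],np.float32)*1000
    (cx,cy),(w,h),a=cv2.minAreaRect(b)
    if h>w: w,h,a=h,w,a+90
    return np.round([cx,cy,w,h],1),round((a+90)%180-90,1)  # mm, length dir deg
def wood(d):
    h=cv2.cvtColor(d['color'],cv2.COLOR_RGB2HSV)
    return cv2.inRange(h,(10,60,150),(22,160,255))
E
python3 - <<'E'
from h import *
d=img('top')
h=cv2.cvtColor(d['color'],cv2.COLOR_RGB2HSV)
for u,v in((235,185),(232,225),(235,268),(242,174),(247,216),(248,264),(374,183),(184,200),(432,215),(300,240)): print(u,v,h[v,u],np.round(onz(d,u,v,.0),3))
for c,p in(('blue',(242,174)),('yellow',(247,216)),('red',(248,264))):
    for ce,a,m in blobs(hmask(d,c),20,400):
        if np.hypot(*(ce-p))<15: print(c,ce,a,rect(d,m,.04))
for ce,a,m in blobs(cv2.morphologyEx(wood(d),cv2.MORPH_CLOSE,np.ones((11,11))),400,3000): print('wood',ce,a,rect(d,m,.01))
g=cv2.inRange(h,(50,100,60),(75,255,255))
for ce,a,m in blobs(g,1500): print('tray',ce,rect(d,m,.025))
r=cv2.inRange(h,(0,150,60),(5,255,255))|cv2.inRange(h,(174,150,60),(180,255,255))
for ce,a,m in blobs(r,1500): print('crate',ce,rect(d,m,.05))
w=cv2.inRange(h,(0,0,190),(180,40,255))
for ce,a,m in blobs(w,300): print('white',ce,a,rect(d,m,.03))
o=cv2.inRange(h,(5,120,60),(15,255,255))
for ce,a,m in blobs(o,60,800): print('stopper',ce,a,rect(d,m,.038))
E
```

```text
235 185 [ 25  84 253] [0.617 0.218 0.   ]
232 225 [ 25  79 254] [0.501 0.226 0.   ]
235 268 [ 26  73 254] [0.379 0.218 0.   ]
242 174 [105 187 253] [0.65  0.197 0.   ]
247 216 [ 30 166 255] [0.526 0.183 0.   ]
248 264 [  2 198 255] [0.39  0.181 0.   ]
374 183 [ 13 170 213] [ 0.619 -0.185  0.   ]
184 200 [ 68 169 235] [0.575 0.364 0.   ]
432 215 [  2 197 252] [ 0.523 -0.348  0.   ]
300 240 [ 30   2 254] [0.456 0.033 0.   ]
blue [242.05555556 173.125     ] 72 (array([642.6, 195. ,  40. ,  14.4]), -13.8)
yellow [247.  215.5] 88 (array([521.5, 181.7,  39. ,  14.1]), 89.4)
red [247.8 263.2] 75 (array([388.4, 180.9,  35.7,  13.6]), 89.3)
wood [522.98874598 148.0659164 ] 622 (array([ 718.2, -606. ,  230.9,  165.4]), 20.1)
wood [241.90481786 190.94712103] 1702 (array([596.4, 185.2, 230.4, 119.9]), 3.1)
wood [  5.88214905 278.33882149] 1154 (array([313.6, 836.3, 318. ,  49.7]), 4.3)
wood [246.42987013 262.82987013] 770 (array([390.6, 180.5, 117. ,  75.2]), 89.2)
tray [183.16322569 220.93206282] (array([514.1, 360.8, 301.6, 148.4]), 2.9)
crate [431.35481739 215.16146092] (array([ 519. , -330.3,  301.9,  158.1]), -1.4)
white [209.88926695  83.86868347] 29684 (array([ 756.5,   74.6, 1663.3,  599.6]), -89.9)
white [352.55105973 120.56069364] 519 (array([ 798.3, -125.3,   77. ,   71.6]), 23.6)
white [514.66405761 147.9420789 ] 3194 (array([ 714.8, -590.2,  202.6,  139.3]), 17.2)
white [303.35490196 165.13333333] 510 (array([671. ,  22.6,  91.9,  90.7]), 43.5)
white [313.91738808 225.60400693] 4043 (array([493.4,  -5. , 200.9, 159.1]), -83.5)
white [496.08380592 372.13295526] 1587 (array([  90.8, -483.4,  207.6,   68.6]), 3.6)
white [ 19.8471223  397.10851319] 1668 (array([ 72.6, 783.1, 161.6, 101.6]), 0.0)
stopper [512.40061633 151.97842835] 649 (array([ 709.6, -585.5,  215.5,  158.3]), 17.2)
stopper [374.04383562 182.67945205] 365 (array([ 611.6, -177.8,   59.8,   59.8]), 42.9)
```

```bash
python3 - <<'E'
import cv2
a=cv2.imread('pics/top0.png')[100:300,210:400]; cv2.imwrite('pics/crop0.png',cv2.resize(a,None,fx=3,fy=3,interpolation=cv2.INTER_CUBIC))
E
```

```text
(no output)
```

View pics/crop0.png

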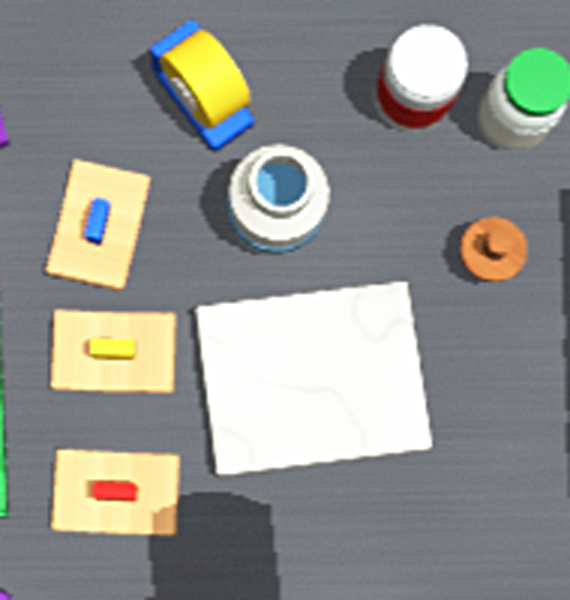

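The crop confirms wooden boards with blue, yellow and red handles (upper-left, middle, lower), so lid_red is the wooden one. Sizes match (40x14 handle, 117x75 board). Next I go above the blue lid.

carry_out --targets '[[[26,36.5,1],1.34],[[26,36.5,1],1.34],[[26,36.5,1],1.34],[[26,36.5,1],1.34],[[26,36.5,1],1.34],[[26,36.5,1],1.34],[[26,36.5,1],1.34],[[26,36.5,1],1.34],[[26,36.5,1],1.34],[[26,36.5,1],1.34]]' --fingers 0.6 --grip_force 40

```text
time_s: 1.2
tcp_pos: [0.3843, -0.1667, 0.2415]
ee_rot: [0.706, 0.709, 0.001, -0.0]
wrist_force: [0.2, -0.7, -0.9]
finger_gap: 0.0514
gripper_force: 0.0
```

carry_out --targets '[[[26,36.5,-3],1.34],[[26,36.5,-3],1.34],[[26,36.5,-3],1.34],[[26,36.5,-3],1.34],[[26,36.5,-3],1.34],[[26,36.5,-3],1.34],[[26,36.5,-3],1.34],[[26,36.5,-3],1.34],[[26,36.5,-3],1.34],[[26,36.5,-3],1.34]]'

```text
time_s: 2.2
tcp_pos: [0.6441, 0.1972, 0.2084]
ee_rot: [0.116, 0.993, 0.0, -0.001]
wrist_force: [0.3, 0.8, -0.3]
finger_gap: 0.051
gripper_force: 0.0
```

```bash
cat >> h.py <<'E'
def yaw():
    x,y=robot.get_obs()['ee_rot'][:2]; return np.degrees(2*np.arctan2(y,x))
def handles(d,z=.04,lo=15):
    """wrist/top: handle blobs -> centre mm, size, dir deg"""
    for c in HUE:
        for ce,a,m in blobs(hmask(d,c),lo):
            r,an=rect(d,m,z)
            if 28<r[2]<55 and 8<r[3]<28: print(c,np.round(ce),r,an)
def st():
    o=robot.get_obs(); print('t',round(o['time_s'],2),'tcp mm',np.round(o['tcp_pos']*1000,1),'yaw',round(yaw(),1),'F',np.round(o['wrist_force'],1),'gap',round(o['finger_gap']*1000,1),'gf',round(float(o['gripper_force']),1),'j',np.round(o['joints'],2))
E
python3 - <<'E'
from h import *
st(); d=img('wrist','w1'); handles(d); print(np.round(onz(d,280,210,.01),3))
E
```

```text
t 2.2 tcp mm [644.1 197.2 208.4] yaw 166.7 F [ 0.3  0.8 -0.3] gap 51.0 gf 0.0 j [0.19 0.57 0.14 1.14 0.   0.42]
blue [282. 195.] [644.7 198.5  40.1  12.9] -13.3
yellow [239.  78.] [524.7 184.6  40.7  18.6] 87.7
red [419. 269.] [765.5 331.1  52.6  17.2] 16.8
[0.669 0.191 0.01 ]
```

View pics/w1.png

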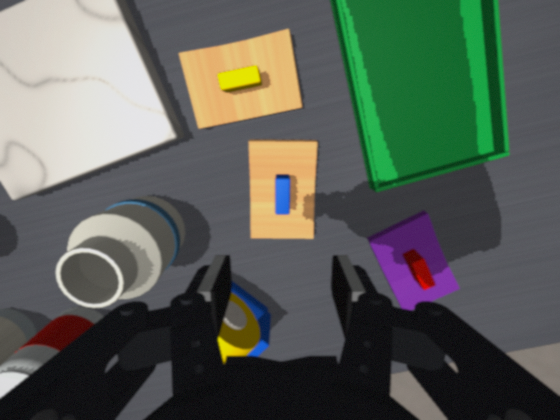

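Picture: blue handle at (282,195), tool above it; yellow (240,78), jar lower-left, purple decoy right. Tool already aligned; grip.

carry_out --targets '[[[0.1,0.1,-16],0],[[0.1,0.1,-16],0],[[0.1,0.1,-16],0],[[0.1,0.1,-16],0],[[0.1,0.1,-19.2],0],[[0.1,0.1,-19.2],0],[[0.1,0.1,-19.2],0]]'

```text
time_s: 2.95
tcp_pos: [0.6436, 0.1939, 0.021]
ee_rot: [0.119, 0.993, -0.0, 0.0]
wrist_force: [1.2, -0.0, 0.5]
finger_gap: 0.0512
gripper_force: 0.0
```

carry_out --targets '[[[0,0,0],0],[[0,0,0],0],[[0,0,0],0],[[0,0,0],0],[[0,0,0],0],[[0,0,0],0]]' --fingers 0 --grip_force 40

```text
time_s: 3.55
tcp_pos: [0.6449, 0.1953, 0.0218]
ee_rot: [0.118, 0.993, 0.001, 0.002]
wrist_force: [-0.7, 1.1, 7.0]
finger_gap: 0.0151
gripper_force: 40.6
```

carry_out --targets '[[[0,0,4],0],[[0,0,8],0],[[0,0,12],0],[[0,0,16],0],[[0,0,16],0]]'

```text
time_s: 4.05
tcp_pos: [0.6467, 0.1955, 0.1867]
ee_rot: [0.118, 0.993, 0.002, 0.005]
wrist_force: [0.7, 0.4, -1.2]
finger_gap: 0.0152
gripper_force: 39.6
```

```bash
python3 - <<'E'
from h import *
st()
E
```

```text
t 4.05 tcp mm [646.7 195.5 186.7] yaw 166.4 F [ 0.7  0.4 -1.2] gap 15.2 gf 39.6 j [ 0.18  0.58  0.1   1.07 -0.    0.42]
```

carry_out --targets '[[[-15.3,-20,0],-1.22],[[-15.3,-20,0],-1.22],[[-15.3,-20,0],-1.22],[[-15.3,-20,0],-1.22],[[-15.3,-20,0],-1.22],[[-15.3,-20,0],-1.22],[[-15.3,-20,0],-1.22],[[-15.3,-20,0],-1.22],[[-15.3,-20,-4],-1.22],[[-15.3,-20,-8],-1.22]]'

```text
time_s: 5.05
tcp_pos: [0.491, -0.0056, 0.0992]
ee_rot: [0.666, 0.746, 0.001, 0.002]
wrist_force: [0.7, -0.1, -2.2]
finger_gap: 0.0151
gripper_force: 40.1
```

carry_out --targets '[[[0,0,-2],0],[[0,0,-3],0],[[0,0,-4],0],[[0,0,-4.5],0],[[0,0,-4.5],0],[[0,0,-4.5],0]]'

```text
time_s: 5.65
tcp_pos: [0.4908, -0.0054, 0.055]
ee_rot: [0.666, 0.746, 0.0, 0.001]
wrist_force: [0.2, -0.5, -1.1]
finger_gap: 0.0149
gripper_force: 40.0
```

```bash
python3 - <<'E'
from h import *
st(); d=img('scene','s1')
cv2.imwrite('pics/s1c.png',cv2.resize(cv2.imread('pics/s1.png')[120:320,120:400],None,fx=2.5,fy=2.5))
E
```

```text
t 5.65 tcp mm [490.8  -5.4  55. ] yaw 96.5 F [ 0.2 -0.5 -1.1] gap 14.9 gf 40.0 j [-0.16  0.42 -0.58  0.58 -0.    1.3 ]
```

View pics/s1c.png

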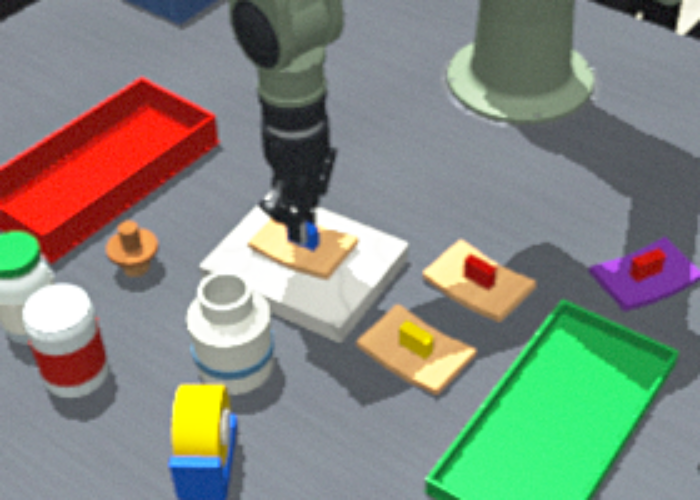

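Scene crop: blue lid held just above the plate at about (305,245), clear of the jar at (225,330). I lower it, release, then press the +y end with shut fingers.

carry_out --targets '[[[0,0,-0.2],0],[[0,0,-0.4],0],[[0,0,-0.4],0],[[0,0,-0.4],0]]'

```text
time_s: 6.1
tcp_pos: [0.4908, -0.0053, 0.0518]
ee_rot: [0.666, 0.746, 0.001, 0.001]
wrist_force: [-2.9, 0.1, 11.1]
finger_gap: 0.0151
gripper_force: 41.8
```

carry_out --targets '[[[0,0,0],0],[[0,0,0],0],[[0,0,0],0],[[0,0,4],0],[[0,0,8],0],[[0,0,8],0]]' --fingers 0.6

```text
time_s: 6.7
tcp_pos: [0.4937, -0.0058, 0.1348]
ee_rot: [0.666, 0.746, 0.002, 0.004]
wrist_force: [1.5, -0.6, 0.5]
finger_gap: 0.0514
gripper_force: 0.0
```

carry_out --targets '[[[-0.5,4.6,0],0],[[-0.5,4.6,0],0],[[-0.5,4.6,0],0],[[-0.5,4.6,0],0],[[-0.5,4.6,-4],0],[[-0.5,4.6,-6],0],[[-0.5,4.6,-6.5],0],[[-0.5,4.6,-6.5],0]]' --fingers 0

```text
time_s: 7.5
tcp_pos: [0.4845, 0.04, 0.0646]
ee_rot: [0.666, 0.746, -0.001, -0.001]
wrist_force: [0.2, 0.3, 0.3]
finger_gap: 0.0003
gripper_force: 0.0
```

```bash
python3 - <<'E'
from h import *
st(); d=img('top'); handles(d,.07); d=img('scene','s2')
E
```

```text
t 7.5 tcp mm [484.5  40.   64.6] yaw 96.4 F [0.2 0.3 0.3] gap 0.3 gf 0.0 j [-0.07  0.4  -0.57  0.6  -0.    1.39]
yellow [247. 216.] [515.3 180.5  38.2  16.5] 89.4
red [194. 131.] [757.9 327.1  44.5  14.1] 15.9
red [113. 252.] [422.6 538.3  41.6  25.1] -7.3
red [248. 263.] [386.4 179.6  34.9  13.4] 89.3
red [190. 311.] [262.3 330.2  37.9  15.4] -26.5
```

carry_out --targets '[[[0,0,-1],0],[[0,0,-1.4],0],[[0,0,-1.7],0],[[0,0,-1.7],0]]'

```text
time_s: 8.0
tcp_pos: [0.4848, 0.0408, 0.0479]
ee_rot: [0.666, 0.746, -0.0, -0.0]
wrist_force: [-0.3, 1.0, 0.2]
finger_gap: -0.0001
gripper_force: 0.0
```

carry_out --targets '[[[0,0,-0.3],0],[[0,0,-0.3],0],[[0,0,-0.3],0]]'

```text
time_s: 8.3
tcp_pos: [0.4852, 0.0407, 0.0454]
ee_rot: [0.666, 0.746, 0.0, 0.0]
wrist_force: [-0.4, -0.1, 2.0]
finger_gap: -0.0002
gripper_force: 0.3
```

carry_out --targets '[[[0,0,-0.3],0],[[0,0,-0.3],0],[[0,0,-0.3],0]]'

```text
time_s: 8.6
tcp_pos: [0.4851, 0.0407, 0.0422]
ee_rot: [0.666, 0.746, -0.0, 0.0]
wrist_force: [1.1, 0.1, 0.4]
finger_gap: -0.0003
gripper_force: 0.3
```

carry_out --targets '[[[0,0,-0.3],0],[[0,0,-0.3],0],[[0,0,-0.3],0]]'

```text
time_s: 8.9
tcp_pos: [0.4854, 0.0408, 0.04]
ee_rot: [0.666, 0.746, 0.0, 0.0]
wrist_force: [-1.2, 0.3, 9.7]
finger_gap: -0.0001
gripper_force: 4.8
```

```bash
python3 - <<'E'
from h import *
st(); d=img('scene','s3')
a=[cv2.resize(cv2.imread(f'pics/{s}.png')[190:260,190:310],None,fx=6,fy=4,interpolation=cv2.INTER_CUBIC) for s in('s2','s3')]
cv2.imwrite('pics/s23.png',np.vstack(a))
E
```

```text
t 8.9 tcp mm [485.4  40.8  40. ] yaw 96.5 F [-1.2  0.3  9.7] gap -0.1 gf 4.8 j [-0.07  0.44 -0.6   0.54  0.    1.39]
```

View pics/s23.png

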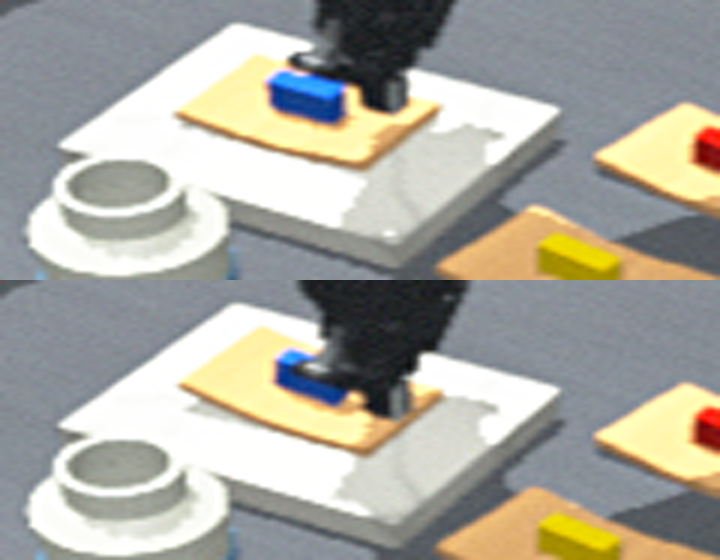

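Lower panel: the far (left) end lifts off the plate with a shadow under it near (200,400). Blue is warped and goes in the crate. I go back over its handle and look.

carry_out --targets '[[[0,0,2],0],[[0,0,6],0],[[0,0,10],0],[[0.5,-4.6,13],0],[[0.5,-4.6,13],0],[[0.5,-4.6,13],0],[[0.5,-4.6,13],0]]' --fingers 0.6

```text
time_s: 9.65
tcp_pos: [0.489, -0.0048, 0.1681]
ee_rot: [0.666, 0.746, -0.0, -0.001]
wrist_force: [-0.6, -0.5, -0.5]
finger_gap: 0.0515
gripper_force: 0.0
```

```bash
python3 - <<'E'
from h import *
st(); d=img('wrist','w2'); handles(d,.07)
d=img('top','t2')
h=cv2.cvtColor(d['color'],cv2.COLOR_RGB2HSV)
r=cv2.inRange(h,(0,150,40),(5,255,255))|cv2.inRange(h,(174,150,40),(180,255,255))
for ce,a,m in blobs(r,1500): print('crate',ce,rect(d,m,.05))
E
```

```text
t 9.65 tcp mm [489.   -4.8 168.1] yaw 96.5 F [-0.6 -0.5 -0.5] gap 51.5 gf 0.0 j [-0.16  0.27 -0.44  0.86  0.    1.3 ]
blue [548. 138.] [685.3  73.6  34.7  24.7] -68.8
blue [283. 213.] [490.1  -4.3  40.9  13.5] -82.9
crate [431.32749215 215.17358241] (array([ 519.1, -330.4,  301.9,  158.1]), -1.4)
```

Blue handle found at (490,-4) mm, aligned. Grip, then carry to the crate's far slot (610,-338).

carry_out --targets '[[[0,0,-5],0],[[0,0,-9],0],[[0,0,-11.5],0],[[0,0,-11.5],0],[[0,0,-11.5],0]]'

```text
time_s: 10.25
tcp_pos: [0.4893, -0.0046, 0.0538]
ee_rot: [0.666, 0.746, -0.001, -0.001]
wrist_force: [0.0, 0.3, -0.3]
finger_gap: 0.0512
gripper_force: 0.0
```

carry_out --targets '[[[0,0,0],0],[[0,0,0],0],[[0,0,0],0],[[0,0,0],0],[[0,0,0],0],[[0,0,4],0],[[0,0,8],0],[[0,0,12],0],[[0,0,12],0]]' --fingers 0

```text
time_s: 11.15
tcp_pos: [0.4938, -0.0059, 0.1799]
ee_rot: [0.666, 0.746, 0.003, 0.004]
wrist_force: [0.3, -1.1, -1.9]
finger_gap: 0.0149
gripper_force: 39.9
```

carry_out --targets '[[[12,-33.3,1],-0.138],[[12,-33.3,1],-0.138],[[12,-33.3,1],-0.138],[[12,-33.3,1],-0.138],[[12,-33.3,1],-0.138],[[12,-33.3,1],-0.138],[[12,-33.3,1],-0.138],[[12,-33.3,1],-0.138],[[12,-33.3,1],-0.138],[[12,-33.3,1],-0.138]]'

```text
time_s: 12.15
tcp_pos: [0.6092, -0.3369, 0.1832]
ee_rot: [0.716, 0.698, -0.0, -0.001]
wrist_force: [-0.1, 0.3, -0.4]
finger_gap: 0.0154
gripper_force: 40.0
```

```bash
python3 - <<'E'
from h import *
st(); d=img('wrist','w3')
E
```

```text
t 12.15 tcp mm [ 609.2 -336.9  183.2] yaw 88.6 F [-0.1  0.3 -0.4] gap 15.4 gf 40.0 j [-0.61  0.64  0.18  1.12  0.    0.98]
```

View pics/w3.png

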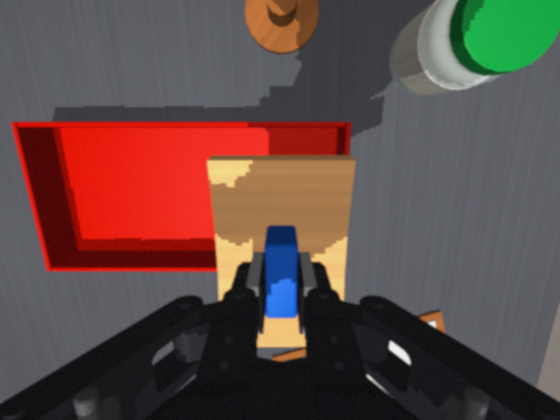

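Wrist view: lid held over the crate's far end; rim corners at (15,123), (350,123) and (47,269).

```bash
python3 - <<'E'
from h import *
d=robot.get_image('wrist')
for p in((15,123),(350,123),(47,269)): print(np.round(onz(d,*p,.05)*1000,1))
E
```

```text
[ 376.7 -258.8   50. ]
[ 671.4 -265.5   50. ]
[ 370.3 -400.6   50. ]
```

carry_out --targets '[[[0,0,-5],0],[[0,0,-9],0],[[0,0,-12],0],[[0,0,-14],0],[[0,0,-15],0],[[0,0,-15.3],0],[[0,0,-15.5],0],[[0,0,-15.5],0]]'

```text
time_s: 13.05
tcp_pos: [0.6111, -0.3386, 0.0311]
ee_rot: [0.716, 0.698, 0.0, 0.001]
wrist_force: [-0.2, 0.3, -1.7]
finger_gap: 0.0151
gripper_force: 40.0
```

```bash
python3 - <<'E'
from h import *
st()
E
```

```text
t 13.05 tcp mm [ 611.1 -338.6   31.1] yaw 88.6 F [-0.2  0.3 -1.7] gap 15.1 gf 40.0 j [-0.61  0.76  0.01  0.81 -0.    0.98]
```

carry_out --targets '[[[0,0,-0.4],0],[[0,0,-0.7],0],[[0,0,-0.7],0],[[0,0,-0.7],0]]'

```text
time_s: 13.45
tcp_pos: [0.6114, -0.3389, 0.0307]
ee_rot: [0.716, 0.698, 0.0, 0.003]
wrist_force: [-13.8, 9.7, 37.6]
finger_gap: 0.015
gripper_force: 45.1
```

carry_out --targets '[[[0,0,0],0],[[0,0,0],0],[[0,0,0],0],[[0,0,4],0],[[0,0,9],0],[[0,0,14],0],[[0,0,18],0],[[0,0,18],0]]' --fingers 0.45

```text
time_s: 14.25
tcp_pos: [0.6134, -0.3407, 0.2097]
ee_rot: [0.716, 0.698, 0.001, 0.006]
wrist_force: [0.9, -0.5, 0.4]
finger_gap: 0.0388
gripper_force: 0.0
```

carry_out --targets '[[[-4.5,26,0],0],[[-4.5,26,0],0],[[-4.5,26,0],0],[[-4.5,26,0],0],[[-4.5,26,0],0],[[-9,52,0],0.014],[[-9,52,0],0.014],[[-9,52,0],0.014],[[-9,52,0],0.014],[[-9,52,0],0.014]]' --fingers 0.6

```text
time_s: 15.25
tcp_pos: [0.5241, 0.1562, 0.2014]
ee_rot: [0.711, 0.703, -0.0, -0.0]
wrist_force: [1.5, 0.1, 0.2]
finger_gap: 0.0514
gripper_force: 0.0
```

carry_out --targets '[[[0,2,0],0],[[0,2,0],0],[[0,2,0],0]]'

```text
time_s: 15.55
tcp_pos: [0.5246, 0.1743, 0.2014]
ee_rot: [0.711, 0.704, -0.001, -0.0]
wrist_force: [0.4, 0.4, -0.1]
finger_gap: 0.051
gripper_force: 0.0
```

```bash
python3 - <<'E'
from h import *
st(); d=img('wrist','w4'); handles(d,.04); d=img('top','t4'); handles(d,.045)
E
```

```text
t 15.55 tcp mm [524.6 174.3 201.4] yaw 89.4 F [ 0.4  0.4 -0.1] gap 51.0 gf 0.0 j [ 0.19  0.35 -0.23  0.99 -0.    1.77]
yellow [280. 184.] [523.4 186.2  41.7  16.5] 89.0
red [539.  23.] [753.2 329.7  36.1  15.2] 14.6
red [155. 186.] [396.1 184.7  41.7  23.2] 86.6
blue [432. 183.] [ 609.  -338.3   42.6   14.4] 89.4
red [194. 131.] [766.3 330.3  45.4  14.4] 14.2
red [113. 252.] [425.1 545.4  42.   25.2] -7.1
red [191. 311.] [261.8 333.8  38.6  15.7] -26.5
```

View pics/t4.png

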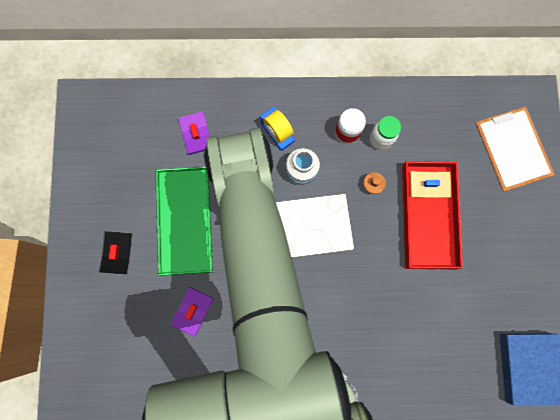

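Top view: blue lid flat in the crate at (432,183). Yellow was measured at (523,186) mm; grip it.

carry_out --targets '[[[-0.1,1,-5],0],[[-0.1,1,-10],0],[[-0.1,1,-14],0],[[-0.1,1,-16.5],0],[[-0.1,1,-17.8],0],[[-0.1,1,-17.8],0],[[-0.1,1,-17.8],0]]'

```text
time_s: 16.35
tcp_pos: [0.5249, 0.1839, 0.0252]
ee_rot: [0.711, 0.703, 0.001, 0.0]
wrist_force: [0.4, -0.4, -0.5]
finger_gap: 0.0514
gripper_force: 0.0
```

carry_out --targets '[[[0,0,0],0],[[0,0,0],0],[[0,0,0],0],[[0,0,0],0],[[0,0,0],0]]' --fingers 0

```text
time_s: 16.85
tcp_pos: [0.5249, 0.1846, 0.0258]
ee_rot: [0.711, 0.703, 0.001, 0.001]
wrist_force: [-0.5, -0.9, 7.2]
finger_gap: 0.0146
gripper_force: 40.9
```

carry_out --targets '[[[0,0,4],0],[[0,0,8],0],[[0,0,12],0],[[0,0,14],0],[[0,0,14],0]]'

```text
time_s: 17.35
tcp_pos: [0.5261, 0.185, 0.168]
ee_rot: [0.711, 0.703, 0.003, 0.002]
wrist_force: [1.2, 0.1, -1.4]
finger_gap: 0.0146
gripper_force: 39.9
```

```bash
python3 - <<'E'
from h import *
st()
E
```

```text
t 17.35 tcp mm [526.1 185.  168. ] yaw 89.4 F [ 1.2  0.1 -1.4] gap 14.6 gf 39.9 j [ 0.21  0.38 -0.28  0.9  -0.    1.79]
```

carry_out --targets '[[[-3.5,-19,0],0.124],[[-3.5,-19,0],0.124],[[-3.5,-19,0],0.124],[[-3.5,-19,0],0.124],[[-3.5,-19,0],0.124],[[-3.5,-19,-4],0.124],[[-3.5,-19,-8],0.124],[[-3.5,-19,-10],0.124],[[-3.5,-19,-10.8],0.124],[[-3.5,-19,-10.8],0.124]]'

```text
time_s: 18.35
tcp_pos: [0.4872, -0.0048, 0.0554]
ee_rot: [0.666, 0.746, -0.001, -0.001]
wrist_force: [0.0, 0.5, -1.6]
finger_gap: 0.0148
gripper_force: 41.6
```

carry_out --targets '[[[0,0,-0.2],0],[[0,0,-0.4],0],[[0,0,-0.4],0],[[0,0,-0.4],0]]'

```text
time_s: 18.75
tcp_pos: [0.4886, -0.0049, 0.0545]
ee_rot: [0.666, 0.746, 0.0, 0.0]
wrist_force: [-9.3, 2.1, 25.4]
finger_gap: 0.015
gripper_force: 45.1
```

```bash
python3 - <<'E'
from h import *
st()
E
```

```text
t 18.75 tcp mm [488.6  -4.9  54.5] yaw 96.5 F [-9.3  2.1 25.4] gap 15.0 gf 45.1 j [-0.16  0.42 -0.58  0.57  0.    1.3 ]
```

Seated. Release and press the +y end, as with blue.

carry_out --targets '[[[0,0,0],0],[[0,0,0],0],[[0,0,0],0],[[0,0,4],0],[[0,0,8],0],[[0,0,8],0]]' --fingers 0.6

```text
time_s: 19.35
tcp_pos: [0.4925, -0.0061, 0.1366]
ee_rot: [0.666, 0.746, 0.002, 0.004]
wrist_force: [1.2, 0.6, -0.1]
finger_gap: 0.051
gripper_force: 0.0
```

carry_out --targets '[[[-0.5,4.6,0],0],[[-0.5,4.6,0],0],[[-0.5,4.6,0],0],[[-0.5,4.6,0],0],[[-0.5,4.6,-4],0],[[-0.5,4.6,-6],0],[[-0.5,4.6,-6.5],0],[[-0.5,4.6,-6.5],0]]' --fingers 0

```text
time_s: 20.15
tcp_pos: [0.4833, 0.0397, 0.0666]
ee_rot: [0.667, 0.745, -0.001, -0.001]
wrist_force: [-0.3, -0.6, 0.0]
finger_gap: 0.0002
gripper_force: 0.0
```

```bash
python3 - <<'E'
from h import *
st(); img('scene','y0')
E
```

```text
t 20.15 tcp mm [483.3  39.7  66.6] yaw 96.4 F [-0.3 -0.6  0. ] gap 0.2 gf 0.0 j [-0.07  0.39 -0.58  0.6  -0.    1.39]
```

carry_out --targets '[[[0,0,-1],0],[[0,0,-1.6],0],[[0,0,-1.9],0],[[0,0,-1.9],0]]'

```text
time_s: 20.6
tcp_pos: [0.4835, 0.0404, 0.048]
ee_rot: [0.666, 0.746, -0.0, -0.0]
wrist_force: [-0.0, -0.3, 0.3]
finger_gap: -0.0001
gripper_force: 0.0
```

carry_out --targets '[[[0,0,-0.3],0],[[0,0,-0.3],0],[[0,0,-0.3],0]]'

```text
time_s: 20.9
tcp_pos: [0.484, 0.0403, 0.0454]
ee_rot: [0.666, 0.746, 0.0, 0.0]
wrist_force: [0.7, -1.0, 0.0]
finger_gap: 0.0003
gripper_force: 0.3
```

carry_out --targets '[[[0,0,-0.3],0],[[0,0,-0.3],0],[[0,0,-0.3],0]]'

```text
time_s: 21.2
tcp_pos: [0.4838, 0.0404, 0.0423]
ee_rot: [0.666, 0.746, -0.0, 0.0]
wrist_force: [0.4, 0.1, 0.3]
finger_gap: -0.0003
gripper_force: 0.3
```

carry_out --targets '[[[0,0,-0.2],0],[[0,0,-0.2],0],[[0,0,-0.2],0]]'

```text
time_s: 21.5
tcp_pos: [0.4838, 0.0404, 0.0403]
ee_rot: [0.666, 0.746, 0.0, -0.0]
wrist_force: [-0.1, 0.9, 0.6]
finger_gap: 0.0002
gripper_force: 0.3
```

```bash
python3 - <<'E'
from h import *
st(); img('scene','y1')
a=[cv2.resize(cv2.imread(f'pics/{s}.png')[190:260,190:310],None,fx=6,fy=4,interpolation=cv2.INTER_CUBIC) for s in('y0','y1')]
cv2.imwrite('pics/y01.png',np.vstack(a))
E
```

```text
t 21.5 tcp mm [483.8  40.4  40.3] yaw 96.5 F [-0.1  0.9  0.6] gap 0.2 gf 0.3 j [-0.07  0.44 -0.6   0.53  0.    1.39]
```

View pics/y01.png

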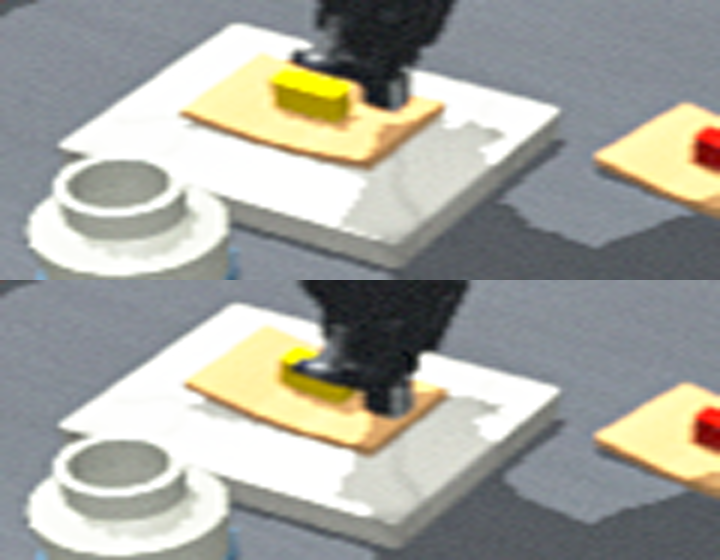

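Yellow tips too: far end lifted with a shadow near (200,405). I press a little further to get a firm force, then retract and look.

carry_out --targets '[[[0,0,-0.2],0],[[0,0,-0.2],0],[[0,0,-0.2],0],[[0,0,-0.2],0]]'

```text
time_s: 21.95
tcp_pos: [0.484, 0.0404, 0.04]
ee_rot: [0.666, 0.746, 0.0, 0.0]
wrist_force: [-5.5, 0.5, 19.6]
finger_gap: -0.0
gripper_force: 9.8
```

carry_out --targets '[[[0,0,2],0],[[0,0,6],0],[[0,0,10],0],[[0.5,-4.6,13],0],[[0.5,-4.6,13],0],[[0.5,-4.6,13],0],[[0.5,-4.6,13],0]]' --fingers 0.6

```text
time_s: 22.65
tcp_pos: [0.4876, -0.0052, 0.1671]
ee_rot: [0.666, 0.746, -0.001, -0.001]
wrist_force: [-0.2, 0.0, -0.3]
finger_gap: 0.0516
gripper_force: 0.0
```

```bash
python3 - <<'E'
from h import *
st(); d=img('wrist','w5'); handles(d,.07)
E
```

```text
t 22.65 tcp mm [487.6  -5.2 167.1] yaw 96.5 F [-0.2  0.  -0.3] gap 51.6 gf 0.0 j [-0.16  0.27 -0.45  0.86  0.    1.3 ]
blue [548. 137.] [683.2  75.1  29.9  23.1] -68.8
yellow [282. 210.] [488.3  -2.3  43.2  15.8] -83.9
```

carry_out --targets '[[[0,0.1,-5],0],[[0,0.1,-9],0],[[0,0.1,-11.3],0],[[0,0.1,-11.3],0],[[0,0.1,-11.3],0]]'

```text
time_s: 23.2
tcp_pos: [0.4878, -0.0039, 0.0547]
ee_rot: [0.666, 0.746, -0.001, -0.001]
wrist_force: [0.9, -0.6, 1.3]
finger_gap: 0.0508
gripper_force: 0.0
```

carry_out --targets '[[[0,0,0],0],[[0,0,0],0],[[0,0,0],0],[[0,0,0],0],[[0,0,0],0],[[0,0,4],0],[[0,0,8],0],[[0,0,12],0],[[0,0,12],0]]' --fingers 0

```text
time_s: 24.1
tcp_pos: [0.4926, -0.0052, 0.1809]
ee_rot: [0.666, 0.746, 0.003, 0.004]
wrist_force: [1.8, -0.3, -0.9]
finger_gap: 0.0147
gripper_force: 39.9
```

carry_out --targets '[[[-5.8,-32.9,0],-0.138],[[-5.8,-32.9,0],-0.138],[[-5.8,-32.9,0],-0.138],[[-5.8,-32.9,0],-0.138],[[-5.8,-32.9,0],-0.138],[[-5.8,-32.9,0],-0.138],[[-5.8,-32.9,0],-0.138],[[-5.8,-32.9,0],-0.138],[[-5.8,-32.9,0],-0.138],[[-5.8,-32.9,0],-0.138]]'

```text
time_s: 25.1
tcp_pos: [0.4304, -0.3323, 0.1746]
ee_rot: [0.716, 0.698, 0.0, -0.001]
wrist_force: [0.6, 0.0, -1.1]
finger_gap: 0.0148
gripper_force: 39.8
```

```bash
python3 - <<'E'
from h import *
st()
E
```

```text
t 25.1 tcp mm [ 430.4 -332.3  174.6] yaw 88.6 F [ 0.6  0.  -1.1] gap 14.8 gf 39.8 j [-0.79  0.36 -0.3   0.92  0.    0.8 ]
```

carry_out --targets '[[[0,0,-5],0],[[0,0,-9],0],[[0,0,-12],0],[[0,0,-13.5],0],[[0,0,-14.2],0],[[0,0,-14.2],0],[[0,0,-14.2],0]]'

```text
time_s: 25.8
tcp_pos: [0.4316, -0.3333, 0.034]
ee_rot: [0.715, 0.699, 0.0, 0.001]
wrist_force: [0.9, 0.3, -0.5]
finger_gap: 0.0147
gripper_force: 39.9
```

carry_out --targets '[[[0,0,-0.2],0],[[0,0,-0.2],0],[[0,0,-0.2],0]]'

```text
time_s: 26.1
tcp_pos: [0.4315, -0.334, 0.0319]
ee_rot: [0.716, 0.698, 0.0, 0.001]
wrist_force: [0.5, -0.3, 1.3]
finger_gap: 0.0149
gripper_force: 40.2
```

```bash
python3 - <<'E'
from h import *
st()
E
```

```text
t 26.1 tcp mm [ 431.5 -334.    31.9] yaw 88.6 F [ 0.5 -0.3  1.3] gap 14.9 gf 40.2 j [-0.79  0.53 -0.45  0.59  0.    0.8 ]
```

carry_out --targets '[[[0,0,-0.2],0],[[0,0,-0.2],0]]'

```text
time_s: 26.3
tcp_pos: [0.4317, -0.334, 0.0316]
ee_rot: [0.716, 0.698, 0.0, 0.001]
wrist_force: [-1.4, 3.7, 16.5]
finger_gap: 0.015
gripper_force: 42.3
```

carry_out --targets '[[[0,0,0],0],[[0,0,0],0],[[0,0,0],0],[[0,0,4],0],[[0,0,9],0],[[0,0,14],0],[[0,0,18],0],[[0,0,18],0]]' --fingers 0.45

```text
time_s: 27.1
tcp_pos: [0.4334, -0.3363, 0.2153]
ee_rot: [0.716, 0.698, -0.0, 0.005]
wrist_force: [1.6, -0.2, -0.5]
finger_gap: 0.0385
gripper_force: 0.0
```

carry_out --targets '[[[-2,25.5,0],0],[[-2,25.5,0],0],[[-2,25.5,0],0],[[-2,25.5,0],0],[[-2,25.5,0],0],[[-4.2,49,0],0.012],[[-4.2,49,0],0.012],[[-4.2,49,0],0.012],[[-4.2,49,0],0.012],[[-4.2,49,0],0.012]]' --fingers 0.6

```text
time_s: 28.1
tcp_pos: [0.3877, 0.1585, 0.2087]
ee_rot: [0.711, 0.703, -0.0, -0.0]
wrist_force: [-0.0, 0.2, -0.8]
finger_gap: 0.051
gripper_force: 0.0
```

carry_out --targets '[[[0,2,0],0],[[0,2,0],0],[[0,2,0],0]]'

```text
time_s: 28.4
tcp_pos: [0.3883, 0.1762, 0.2086]
ee_rot: [0.711, 0.703, -0.001, -0.0]
wrist_force: [-0.2, -0.1, 0.0]
finger_gap: 0.0511
gripper_force: 0.0
```

```bash
python3 - <<'E'
from h import *
st(); d=img('wrist','w6'); handles(d,.04); d=img('top','t6'); handles(d,.045)
E
```

```text
t 28.4 tcp mm [388.3 176.2 208.6] yaw 89.3 F [-0.2 -0.1  0. ] gap 51.1 gf 0.0 j [ 0.25  0.12 -0.53  0.93 -0.    1.84]
blue [555. 260.] [696.   92.   38.6  12. ] -75.9
red [146.  24.] [267.4 335.8  47.8  15. ] -25.8
red [284. 186.] [391.3 184.5  40.7  14.2] 86.6
blue [432. 183.] [ 609.  -339.5   40.3   14.4] 89.4
yellow [434. 246.] [ 429.7 -333.6   44.8   16.6] 89.3
red [194. 131.] [766.1 330.7  45.3  14.4] 15.9
red [113. 252.] [425.1 545.4  41.8  25.1] -5.8
red [191. 311.] [261.8 333.8  38.6  15.7] -26.5
```

carry_out --targets '[[[0.2,0.6,-5],-0.01],[[0.2,0.6,-10],-0.01],[[0.2,0.6,-14],-0.01],[[0.2,0.6,-17],-0.01],[[0.2,0.6,-18.4],-0.01],[[0.2,0.6,-18.4],-0.01],[[0.2,0.6,-18.4],-0.01]]'

```text
time_s: 29.2
tcp_pos: [0.3911, 0.1815, 0.0255]
ee_rot: [0.716, 0.698, -0.0, -0.0]
wrist_force: [0.5, -0.3, 1.7]
finger_gap: 0.0509
gripper_force: 0.0
```

carry_out --targets '[[[0,0,0],0],[[0,0,0],0],[[0,0,0],0],[[0,0,0],0],[[0,0,0],0]]' --fingers 0

```text
time_s: 29.7
tcp_pos: [0.3918, 0.1825, 0.0265]
ee_rot: [0.715, 0.699, 0.001, 0.001]
wrist_force: [0.1, -0.9, 5.4]
finger_gap: 0.015
gripper_force: 39.1
```

carry_out --targets '[[[0,0,4],0],[[0,0,8],0],[[0,0,12],0],[[0,0,14],0],[[0,0,14],0]]'

```text
time_s: 30.2
tcp_pos: [0.3931, 0.1831, 0.1686]
ee_rot: [0.715, 0.699, 0.003, 0.002]
wrist_force: [0.8, 0.2, -2.1]
finger_gap: 0.0151
gripper_force: 40.0
```

```bash
python3 - <<'E'
from h import *
st()
E
```

```text
t 30.2 tcp mm [393.1 183.1 168.6] yaw 88.7 F [ 0.8  0.2 -2.1] gap 15.1 gf 40.0 j [ 0.27  0.17 -0.58  0.82  0.    1.86]
```

carry_out --targets '[[[9.7,-18.8,0],0.136],[[9.7,-18.8,0],0.136],[[9.7,-18.8,0],0.136],[[9.7,-18.8,0],0.136],[[9.7,-18.8,0],0.136],[[9.7,-18.8,-4],0.136],[[9.7,-18.8,-8],0.136],[[9.7,-18.8,-10],0.136],[[9.7,-18.8,-10.5],0.136],[[9.7,-18.8,-10.5],0.136]]'

```text
time_s: 31.2
tcp_pos: [0.4865, -0.0051, 0.0592]
ee_rot: [0.666, 0.746, -0.001, -0.001]
wrist_force: [-0.2, 0.8, -1.5]
finger_gap: 0.0148
gripper_force: 39.9
```

carry_out --targets '[[[0,0,-0.2],0],[[0,0,-0.3],0],[[0,0,-0.3],0],[[0,0,-0.3],0]]'

```text
time_s: 31.6
tcp_pos: [0.4883, -0.0056, 0.058]
ee_rot: [0.666, 0.746, 0.0, 0.001]
wrist_force: [0.7, 0.2, -1.7]
finger_gap: 0.0148
gripper_force: 39.9
```

```bash
python3 - <<'E'
from h import *
st()
E
```

```text
t 31.6 tcp mm [488.3  -5.6  58. ] yaw 96.5 F [ 0.7  0.2 -1.7] gap 14.8 gf 39.9 j [-0.16  0.41 -0.58  0.58  0.    1.29]
```

carry_out --targets '[[[0,0,-0.2],0],[[0,0,-0.2],0],[[0,0,-0.2],0]]'

```text
time_s: 31.9
tcp_pos: [0.4885, -0.0057, 0.0564]
ee_rot: [0.666, 0.746, 0.0, 0.001]
wrist_force: [-1.8, 0.5, 8.5]
finger_gap: 0.0149
gripper_force: 41.2
```

carry_out --targets '[[[0,0,0],0],[[0,0,0],0],[[0,0,0],0],[[0,0,4],0],[[0,0,8],0],[[0,0,8],0]]' --fingers 0.6

```text
time_s: 32.5
tcp_pos: [0.4914, -0.0062, 0.1398]
ee_rot: [0.666, 0.746, 0.002, 0.004]
wrist_force: [0.8, -0.7, -0.2]
finger_gap: 0.0512
gripper_force: 0.0
```

carry_out --targets '[[[-0.5,4.6,0],0],[[-0.5,4.6,0],0],[[-0.5,4.6,0],0],[[-0.5,4.6,0],0],[[-0.5,4.6,-4],0],[[-0.5,4.6,-6],0],[[-0.5,4.6,-6.7],0],[[-0.5,4.6,-6.7],0]]' --fingers 0

```text
time_s: 33.3
tcp_pos: [0.4821, 0.0397, 0.0673]
ee_rot: [0.666, 0.746, -0.001, -0.001]
wrist_force: [0.5, -0.7, 0.0]
finger_gap: -0.0001
gripper_force: 0.0
```

```bash
python3 - <<'E'
from h import *
st(); img('scene','r0')
E
```

```text
t 33.3 tcp mm [482.1  39.7  67.3] yaw 96.4 F [ 0.5 -0.7  0. ] gap -0.1 gf 0.0 j [-0.07  0.39 -0.58  0.6  -0.    1.39]
```

carry_out --targets '[[[0,0,-1],0],[[0,0,-1.6],0],[[0,0,-2.2],0],[[0,0,-2.2],0]]'

```text
time_s: 33.75
tcp_pos: [0.4824, 0.0404, 0.0457]
ee_rot: [0.666, 0.746, -0.0, -0.0]
wrist_force: [0.9, -1.4, 0.2]
finger_gap: 0.0005
gripper_force: 0.2
```

carry_out --targets '[[[0,0,-0.3],0],[[0,0,-0.3],0],[[0,0,-0.3],0]]'

```text
time_s: 34.05
tcp_pos: [0.4829, 0.0404, 0.0434]
ee_rot: [0.666, 0.746, 0.0, 0.0]
wrist_force: [-0.6, -0.1, 0.9]
finger_gap: -0.0002
gripper_force: 0.2
```

carry_out --targets '[[[0,0,-0.2],0],[[0,0,-0.2],0],[[0,0,-0.2],0]]'

```text
time_s: 34.35
tcp_pos: [0.4829, 0.0404, 0.0413]
ee_rot: [0.666, 0.746, 0.0, 0.0]
wrist_force: [0.9, 0.9, 1.3]
finger_gap: 0.0
gripper_force: 0.3
```

carry_out --targets '[[[0,0,-0.15],0],[[0,0,-0.15],0],[[0,0,-0.15],0]]'

```text
time_s: 34.65
tcp_pos: [0.483, 0.0404, 0.0401]
ee_rot: [0.666, 0.746, 0.0, 0.0]
wrist_force: [-1.2, 1.2, 4.3]
finger_gap: -0.0002
gripper_force: 2.5
```

```bash
python3 - <<'E'
from h import *
st(); img('scene','r1')
a=[cv2.resize(cv2.imread(f'pics/{s}.png')[190:260,190:310],None,fx=6,fy=4,interpolation=cv2.INTER_CUBIC) for s in('r0','r1')]
cv2.imwrite('pics/r01.png',np.vstack(a))
E
```

```text
t 34.65 tcp mm [483.   40.4  40.1] yaw 96.5 F [-1.2  1.2  4.3] gap -0.2 gf 2.5 j [-0.07  0.43 -0.6   0.53  0.    1.39]
```

View pics/r01.png

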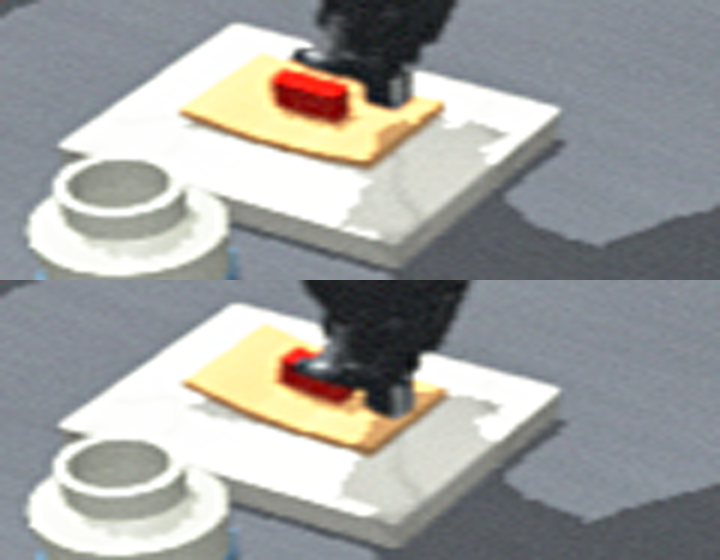

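Red tips as well (far end up, shadow at (200,405)), so all three go in the crate. I firm the press, then regrip.

carry_out --targets '[[[0,0,-0.1],0],[[0,0,-0.1],0],[[0,0,-0.1],0]]'

```text
time_s: 35.0
tcp_pos: [0.483, 0.0404, 0.04]
ee_rot: [0.666, 0.746, 0.0, 0.0]
wrist_force: [-4.6, 0.9, 15.4]
finger_gap: -0.0002
gripper_force: 8.1
```

carry_out --targets '[[[0,0,2],0],[[0,0,6],0],[[0,0,10],0],[[0.5,-4.6,13],0],[[0.5,-4.6,13],0],[[0.5,-4.6,13],0],[[0.5,-4.6,13],0]]' --fingers 0.6

```text
time_s: 35.7
tcp_pos: [0.4867, -0.0052, 0.1675]
ee_rot: [0.666, 0.746, -0.001, -0.001]
wrist_force: [-0.7, 0.3, -0.0]
finger_gap: 0.0515
gripper_force: 0.0
```

```bash
python3 - <<'E'
from h import *
st(); d=img('wrist','w7'); handles(d,.07)
E
```

```text
t 35.7 tcp mm [486.7  -5.2 167.5] yaw 96.5 F [-0.7  0.3 -0. ] gap 51.5 gf 0.0 j [-0.16  0.27 -0.45  0.86  0.    1.3 ]
blue [548. 137.] [682.8  75.5  29.   22.4] -68.8
red [283. 211.] [488.1  -2.7  42.4  14.2] -83.8
```

carry_out --targets '[[[0,0.1,-5],0],[[0,0.1,-9],0],[[0,0.1,-11.3],0],[[0,0.1,-11.3],0],[[0,0.1,-11.3],0]]'

```text
time_s: 36.25
tcp_pos: [0.4868, -0.0039, 0.0552]
ee_rot: [0.666, 0.746, -0.001, -0.001]
wrist_force: [0.8, -0.3, 0.1]
finger_gap: 0.0511
gripper_force: 0.0
```

carry_out --targets '[[[0,0,0],0],[[0,0,0],0],[[0,0,0],0],[[0,0,0],0],[[0,0,0],0],[[0,0,4],0],[[0,0,8],0],[[0,0,12],0],[[0,0,12],0]]' --fingers 0

```text
time_s: 37.15
tcp_pos: [0.4915, -0.0052, 0.1813]
ee_rot: [0.666, 0.746, 0.003, 0.004]
wrist_force: [0.6, 0.4, -1.5]
finger_gap: 0.0151
gripper_force: 39.7
```

carry_out --targets '[[[3.3,-33,0],-0.138],[[3.3,-33,0],-0.138],[[3.3,-33,0],-0.138],[[3.3,-33,0],-0.138],[[3.3,-33,0],-0.138],[[3.3,-33,0],-0.138],[[3.3,-33,0],-0.138],[[3.3,-33,0],-0.138],[[3.3,-33,0],-0.138],[[3.3,-33,0],-0.138]]'

```text
time_s: 38.15
tcp_pos: [0.5203, -0.3332, 0.1752]
ee_rot: [0.716, 0.698, 0.0, -0.001]
wrist_force: [0.1, 0.5, -1.3]
finger_gap: 0.0149
gripper_force: 39.6
```

```bash
python3 - <<'E'
from h import *
st()
E
```

```text
t 38.15 tcp mm [ 520.3 -333.2  175.2] yaw 88.6 F [ 0.1  0.5 -1.3] gap 14.9 gf 39.6 j [-0.69  0.49 -0.09  0.99  0.    0.91]
```

carry_out --targets '[[[-0.1,0,-5],0],[[-0.1,0,-9],0],[[-0.1,0,-12],0],[[-0.1,0,-13.5],0],[[-0.1,0,-14.2],0],[[-0.1,0,-14.2],0],[[-0.1,0,-14.2],0]]'

```text
time_s: 38.85
tcp_pos: [0.5206, -0.3342, 0.0347]
ee_rot: [0.715, 0.699, 0.0, 0.001]
wrist_force: [-0.3, 0.3, -1.2]
finger_gap: 0.0152
gripper_force: 39.6
```

carry_out --targets '[[[0,0,-0.2],0],[[0,0,-0.2],0],[[0,0,-0.2],0]]'

```text
time_s: 39.15
tcp_pos: [0.5202, -0.3347, 0.0323]
ee_rot: [0.716, 0.698, 0.0, 0.0]
wrist_force: [0.4, 0.4, 0.7]
finger_gap: 0.0145
gripper_force: 39.8
```

```bash
python3 - <<'E'
from h import *
st()
E
```

```text
t 39.15 tcp mm [ 520.2 -334.7   32.3] yaw 88.6 F [0.4 0.4 0.7] gap 14.5 gf 39.8 j [-0.69  0.64 -0.24  0.69  0.    0.9 ]
```

carry_out --targets '[[[0,0,-0.15],0],[[0,0,-0.15],0]]'

```text
time_s: 39.35
tcp_pos: [0.5202, -0.3347, 0.0322]
ee_rot: [0.716, 0.698, 0.0, 0.001]
wrist_force: [-2.9, 3.7, 11.0]
finger_gap: 0.015
gripper_force: 41.2
```

carry_out --targets '[[[0,0,0],0],[[0,0,0],0],[[0,0,0],0],[[0,0,4],0],[[0,0,9],0],[[0,0,14],0],[[0,0,17],0],[[0,0,17],0]]' --fingers 0.45

```text
time_s: 40.15
tcp_pos: [0.5223, -0.3367, 0.2058]
ee_rot: [0.716, 0.698, 0.0, 0.005]
wrist_force: [0.5, -0.9, 0.7]
finger_gap: 0.0384
gripper_force: 0.0
```

carry_out --targets '[[[9,15.6,0],0],[[9,15.6,0],0],[[9,15.6,0],0],[[9,15.6,0],0],[[9,15.6,0],0],[[9,15.6,0],0],[[9,15.6,0],0]]' --fingers 0.7

```text
time_s: 40.85
tcp_pos: [0.6091, -0.1793, 0.1994]
ee_rot: [0.716, 0.698, -0.0, -0.001]
wrist_force: [0.1, 0.9, 0.0]
finger_gap: 0.0598
gripper_force: 0.0
```

```bash
python3 - <<'E'
from h import *
st(); d=img('wrist','w8')
h=cv2.cvtColor(d['color'],cv2.COLOR_RGB2HSV)
o=cv2.inRange(h,(5,120,60),(17,255,255))
for ce,a,m in blobs(o,1500): print('stopper',ce,a,rect(d,m,.038))
d=img('top','t8'); handles(d,.045)
h=cv2.cvtColor(d['color'],cv2.COLOR_RGB2HSV)
w=cv2.inRange(h,(95,30,60),(115,200,255))
for ce,a,m in blobs(w,60,900): print('bluish',ce,a,np.round(onz(d,*ce,.125)*1000),rect(d,m,.11))
E
```

```text
t 40.85 tcp mm [ 609.1 -179.3  199.4] yaw 88.5 F [0.1 0.9 0. ] gap 59.8 gf 0.0 j [-0.4   0.51  0.    1.07 -0.    1.19]
stopper [285.15264117 190.61311475] 2745 (array([ 612.9, -175.3,   61.1,   60.1]), 88.6)
stopper [286.41694025 316.42875903] 1523 (array([ 611. , -328.7,  110.9,   73.5]), 88.6)
red [194. 131.] [766.3 330.3  45.4  14.4] 14.2
red [113. 252.] [425.2 545.6  41.6  25.4] -4.8
red [190. 311.] [261.8 333.8  38.6  15.7] -26.5
bluish [274.98604651 129.66976744] 215 [741. 102. 125.] (array([750.8, 100.4, 118.5,  60.5]), 29.6)
bluish [303.26108374 161.00985222] 203 [653.  28. 125.] (array([658.2,  26.7,  42.4,  41.1]), 44.8)
bluish [299.16 177.65] 100 [608.  40. 125.] (array([615.9,  36.6,  90.8,  42.7]), 77.1)
```

View pics/w8.png

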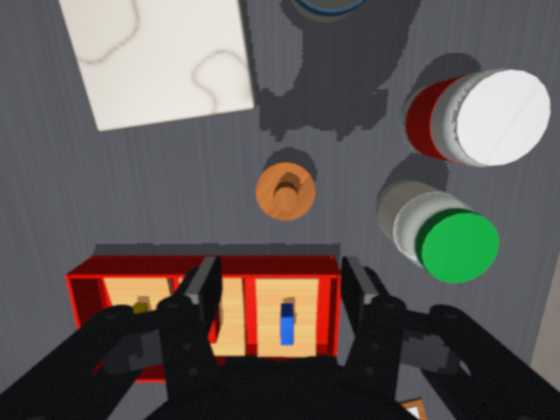

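Wrist view: stopper at (285,191); lids flat in the crate with handles up; sauce and can on the right are clear. Grip the knob and lift.

carry_out --targets '[[[0.3,0.25,-5],0],[[0.3,0.25,-10],0],[[0.3,0.25,-13],0],[[0.3,0.25,-15],0],[[0.3,0.25,-15.5],0],[[0.3,0.25,-15.5],0],[[0.3,0.25,-15.5],0]]'

```text
time_s: 41.65
tcp_pos: [0.6137, -0.1771, 0.0467]
ee_rot: [0.716, 0.698, 0.0, 0.001]
wrist_force: [0.3, -0.9, 0.4]
finger_gap: 0.0596
gripper_force: 0.0
```

carry_out --targets '[[[0,0,0],0],[[0,0,0],0],[[0,0,0],0],[[0,0,0],0],[[0,0,0],0]]' --fingers 0 --grip_force 30

```text
time_s: 42.15
tcp_pos: [0.6135, -0.1764, 0.0465]
ee_rot: [0.716, 0.698, 0.0, 0.001]
wrist_force: [-0.5, -0.5, 6.6]
finger_gap: 0.0226
gripper_force: 29.4
```

carry_out --targets '[[[0,0,4],0],[[0,0,8],0],[[0,0,12],0],[[0,0,16],0],[[3,10,17],0],[[3,10,17],0],[[3,10,17],0],[[3,10,17],0],[[3,10,17],0]]'

```text
time_s: 43.05
tcp_pos: [0.6423, -0.0766, 0.2148]
ee_rot: [0.716, 0.698, -0.001, -0.0]
wrist_force: [0.0, 0.0, -0.1]
finger_gap: 0.0227
gripper_force: 29.8
```

```bash
python3 - <<'E'
from h import *
st(); d=img('wrist','w9')
E
```

```text
t 43.05 tcp mm [642.3 -76.6 214.8] yaw 88.6 F [ 0.   0.  -0.1] gap 22.7 gf 29.8 j [-0.23  0.52  0.06  1.12 -0.    1.36]
```

View pics/w9.png

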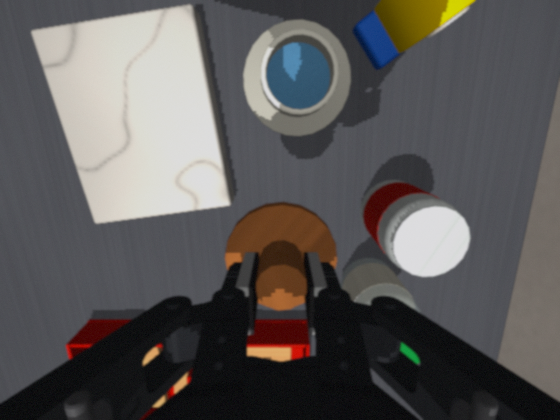

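Wrist view: jar mouth centred near (298,73), stopper held at (281,255). Measure the mouth.

```bash
python3 - <<'E'
from h import *
d=robot.get_image('wrist')
h=cv2.cvtColor(d['color'],cv2.COLOR_RGB2HSV)
w=cv2.inRange(h,(95,60,40),(115,255,255))
for ce,a,m in blobs(w,1000):
    if abs(ce[0]-298)<20: print('mouth',ce,a,rect(d,m,.125))
for p in((262,73),(336,73),(298,36),(298,114)): print(np.round(onz(d,*p,.125)*1000,1))
o=cv2.inRange(h,(5,100,40),(17,255,255))
for ce,a,m in blobs(o,2000): print(ce,rect(d,m,.2148-.0465+.038))
d=img('top'); h=cv2.cvtColor(d['color'],cv2.COLOR_RGB2HSV)
w=cv2.inRange(h,(95,60,40),(115,255,255))
for ce,a,m in blobs(w,80,900): print('top',ce,a,rect(d,m,.125))
E
```

```text
mouth [298.19567178  74.09407875] 3327 (array([656.8,  27.5,  44.2,  42.9]), -1.4)
[631.2  29.4 125. ]
[683.5  28.1 125. ]
[656.9  52.  125. ]
[656.4   1.2 125. ]
[280.62903885 250.68125426] (array([640.8, -74.5,  61.6,  58.1]), 52.7)
top [275.37620579 131.21221865] 311 (array([743.7, 100. , 119.9,  58.9]), 28.5)
top [303.1443299  160.86082474] 194 (array([654.1,  28.1,  43.1,  38.1]), 62.1)
top [431.89655172 182.54022989] 87 (array([ 591.3, -312.7,   40.7,   13.6]), 89.4)
```

carry_out --targets '[[[1.5,10.2,0],0],[[1.5,10.2,0],0],[[1.5,10.2,0],0],[[1.5,10.2,0],0],[[1.5,10.2,0],0],[[1.5,10.2,-2],0],[[1.5,10.2,-4],0],[[1.5,10.2,-5],0],[[1.5,10.2,-5],0],[[1.5,10.2,-5],0]]'

```text
time_s: 44.2
tcp_pos: [0.658, 0.0249, 0.1658]
ee_rot: [0.716, 0.698, 0.0, 0.0]
wrist_force: [0.7, 0.6, -1.1]
finger_gap: 0.0232
gripper_force: 29.7
```

```bash
python3 - <<'E'
from h import *
st()
E
```

```text
t 44.2 tcp mm [658.   24.9 165.8] yaw 88.5 F [ 0.7  0.6 -1.1] gap 23.2 gf 29.7 j [-0.07  0.57  0.02  1.02 -0.    1.52]
```

carry_out --targets '[[[0,0,-0.8],0],[[0,0,-1.5],0],[[0,0,-2],0],[[0,0,-2],0]]'

```text
time_s: 44.6
tcp_pos: [0.6571, 0.0261, 0.1442]
ee_rot: [0.716, 0.698, -0.001, -0.001]
wrist_force: [-0.7, -0.3, 0.0]
finger_gap: 0.0229
gripper_force: 29.7
```

carry_out --targets '[[[0,0,-0.2],0],[[0,0,-0.4],0],[[0,0,-0.4],0]]'

```text
time_s: 44.9
tcp_pos: [0.658, 0.0259, 0.1416]
ee_rot: [0.716, 0.698, 0.0, 0.0]
wrist_force: [-0.6, 0.6, -0.9]
finger_gap: 0.0224
gripper_force: 29.7
```

```bash
python3 - <<'E'
from h import *
st()
E
```

```text
t 44.9 tcp mm [658.   25.9 141.6] yaw 88.6 F [-0.6  0.6 -0.9] gap 22.4 gf 29.7 j [-0.07  0.59 -0.01  0.97  0.    1.52]
```

carry_out --targets '[[[0,0,-0.2],0],[[0,0,-0.2],0],[[0,0,-0.2],0]]'

```text
time_s: 45.2
tcp_pos: [0.6583, 0.0259, 0.1415]
ee_rot: [0.716, 0.698, 0.001, 0.001]
wrist_force: [-3.1, -0.2, 9.5]
finger_gap: 0.0233
gripper_force: 30.7
```

carry_out --targets '[[[0,0,-0.1],0],[[0,0,-0.1],0],[[0,0,-0.1],0]]'

```text
time_s: 45.5
tcp_pos: [0.6584, 0.0259, 0.1414]
ee_rot: [0.716, 0.698, 0.001, 0.001]
wrist_force: [-5.3, 0.3, 15.3]
finger_gap: 0.0226
gripper_force: 31.2
```

carry_out --targets '[[[0,0,0],0],[[0,0,0],0],[[0,0,0],0],[[0,0,0],0],[[0,0,3],0],[[0,0,7],0],[[0,0,10],0],[[0,0,10],0]]' --fingers 0.6

```text
time_s: 46.3
tcp_pos: [0.6605, 0.0257, 0.2434]
ee_rot: [0.716, 0.698, 0.003, 0.003]
wrist_force: [0.5, 0.3, 0.9]
finger_gap: 0.0512
gripper_force: 0.0
```

carry_out --targets '[[[-15,-15,2],0],[[-15,-15,2],0],[[-15,-15,2],0],[[-15,-15,2],0],[[-15,-15,2],0],[[-20,-20,2],0],[[-20,-20,2],0],[[-20,-20,2],0]]'

```text
time_s: 47.1
tcp_pos: [0.4564, -0.1753, 0.2578]
ee_rot: [0.717, 0.697, -0.0, -0.0]
wrist_force: [0.3, 0.8, -0.2]
finger_gap: 0.0511
gripper_force: 0.0
```

```bash
python3 - <<'E'
from h import *
st(); d=img('top'); handles(d,.045); img('scene','fin')
cv2.imwrite('pics/finc.png',cv2.resize(cv2.imread('pics/fin.png')[120:360,60:340],None,fx=2.5,fy=2.5))
E
```

```text
t 47.1 tcp mm [ 456.4 -175.3  257.8] yaw 88.4 F [ 0.3  0.8 -0.2] gap 51.1 gf 0.0 j [-0.52  0.2  -0.3   1.08 -0.    1.08]
red [194. 131.] [766.1 330.7  45.3  14.4] 15.9
red [113. 252.] [425.  545.6  42.3  25.6] -7.1
red [191. 311.] [261.8 333.8  38.6  15.7] -26.5
```

View pics/finc.png

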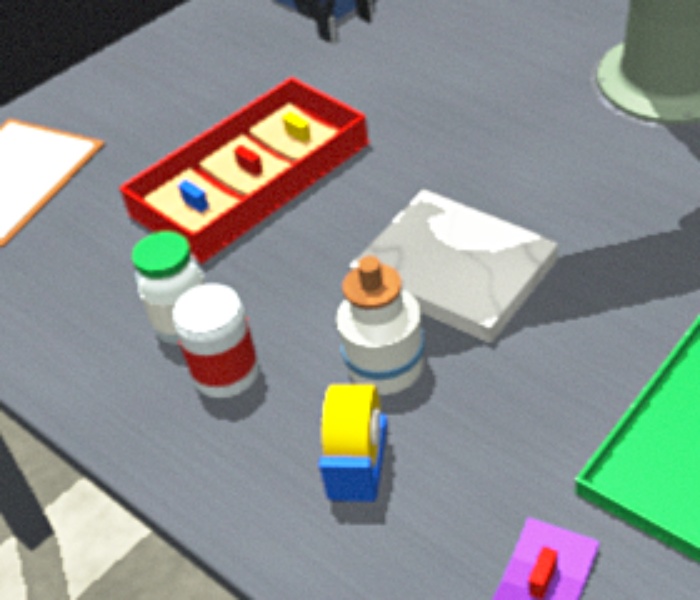

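Final crop: blue (193,195), red (248,160) and yellow (296,125) lie flat in the crate. The stopper is home on the upright jar at (370,290), and the bystanders haven't moved. Handing in.

```bash
python3 -c "
from cell import robot; print(robot.sign_off())"
```

```text
the job is handed in; nothing more can be done
None
```

The job is handed in: the blue, yellow and red lids all tipped when pressed, so all three lie flat, handle up, in the red crate; the stopper is home in the upright white jar, and nothing else was moved.

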